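# Dip the polish dauber in the brown pot

## Task

Pick up the upright shoe-polish dauber and dip its bristles well down into the open brown pot, not the black one. Then set it down, standing upright on its bristles, in the middle of the white saucer. Set it down rather than dropping it, and leave both pots standing where they are.

Things in the scene. Friction and masses are not known exactly. Their poses are not given: they have to be found in the camera images.
- dauber_mid (a point): Shoe-polish dauber, a loose stubby brush that starts standing upright on its flat bristle end on the bench: 150 mm tall, about 90 g. From the bottom: dark bristles (rigid here) 34 mm across and 30 mm long, a brass collar 37 mm across up to 48 mm, then a plain round light-wood handle 22 mm across up to 150 mm. This point is its centre, on the axis, 75 mm above the bristle end; z points up the handle.
- brown_pot_mouth (a point): Centre of the mouth of the open brown pot, at rim height. A loose round straight-sided empty pot of about 300 g: 84 mm across outside, 76 mm inside, 55 mm tall, inner floor 49 mm below the rim. z points up.
- black_pot_mouth (a point): Centre of the mouth of the open black pot, at rim height: same shape and size as the brown pot, only black. Not to be dipped into. A closed green glass jar with a steel lid, 68 mm across and 60 mm tall, stands in line with the two pots, and which of the three stands where changes.
- saucer: Loose white round saucer of about 300 g: 120 mm across, flat inner floor about 104 mm across lying 5 mm above the bench, low lip 12 mm tall. Its origin is the centre of its underside, on the bench; z points up.

How it is judged:
On the way, in this order (a step that is already met when the one before it is completed fails the run):
1. the held dauber's bristles are in the brown pot, their end at least 15 mm below the rim (horizontal distance between dauber_mid and brown_pot_mouth below 0.035 m and z of dauber_mid in the frame of brown_pot_mouth below 0.06 m and angle between dauber_mid's own z axis and vertical below 0.3 rad and contact force between the fingers and dauber above 0.3 N), for 0.2 s.
2. the dauber is lifted out, clear above the brown pot's rim (z of dauber_mid in the frame of brown_pot_mouth above 0.08 m and contact force between the fingers and dauber above 0.3 N), for 0.1 s.
At the end, for the whole second after the job is handed in: The dauber stands released, upright and still on the saucer's floor, within 30 mm of its centre; both pots stand upright within 30 mm of where they were (horizontal distance between dauber_mid and saucer below 0.03 m and z of dauber_mid in the frame of saucer between 0.074 and 0.086 m and angle between dauber_mid's own z axis and vertical below 0.15 rad and linear speed of dauber below 0.02 m/s and contact force between the fingers and dauber below 0.05 N and distance of each of brown_pot_mouth, black_pot_mouth from where it was at the start of the episode below 0.03 m and angle between each of brown_pot_mouth, black_pot_mouth's own z axis and vertical below 0.1 rad); the robot touches nothing.
It fails at once if the dauber's bristles go into the black pot (horizontal distance between dauber_mid and black_pot_mouth below 0.045 m and z of dauber_mid in the frame of black_pot_mouth below 0.073 m).
It fails at once if a pot is tipped or pushed more than 30 mm from its place (distance of any of brown_pot_mouth, black_pot_mouth from where it was at the start of the episode above 0.03 m or angle between any of brown_pot_mouth, black_pot_mouth's own z axis and vertical above 0.35 rad).
It fails at once if the dauber is let go more than 20 mm above the saucer's floor (contact force between the fingers and dauber below 0.05 N and horizontal distance between dauber_mid and saucer below 0.08 m and z of dauber_mid in the frame of saucer above 0.1 m).
It also fails if it takes over 48 s, if anything falls off the work surface, if the arm or the gripper's body presses on something with over 40 N, if the wrist force passes 120 N, or if a joint passes its speed limit or range.

## Robot

A 7-joint arm with a two-finger parallel gripper is mounted at the origin on the work surface. World frame = base frame: x ahead of the robot, y to its left, z up, the work surface at z = 0. Lengths are in m, angles in rad, forces in N, time in s.
With the tool pointing down it reaches from about 0.425 to 0.95 m from the base axis. Payload 16.7 kg.
Tool frame: the origin (TCP) lies midway between the tips of the shut fingers; the grasp point (between the pads) lies 19 mm behind it; z points along the fingers, y is the line along which they close (so a half turn about z gives the same grasp; the last joint's range is limited). The gripper opens to 94 mm and grips with 3 to 60 N. Pads are 16 mm wide; open, the fingers measure 119 mm over their backs; the gripper's body (75 mm by 177 mm) begins 78 mm behind the grasp point.
Start: joints at [-1.357, 0.426, 0.074, 1.606, -0.034, 1.111, -0.067], TCP at [0.24, 0.631, 0.205] pointing down, gripper open.
Joint ranges: [-2.85, 2.85], [-0.5, 2.14], [-1.23, 1.37], [0.21, 2.46], [-1.02, 4.16], [0.16, 2.05], [-2.73, 2.73]. Speed limits (rad/s): [1.89, 1.89, 2.39, 2.39, 3.01, 3.01, 3.01].

## Interface

Orientations are given as a 3x3 rotation matrix whose columns are the frame's x, y, z axes.
In Python, from rig import state, grab_frame, finish_job gives the robot as it stands. The module is installed in compiled form; this text tells all that it offers.
- The arm moves only by the tool play_rows, never from a script. Its argument "plan" is a list of rows, each an object of numbers: "tx", "ty", "tz": the shift along the tool's x, y, z as a fraction of full scale; "turn": the turn about the tool's z as a fraction of full scale. A call has exactly 10 rows; each row shifts and turns the commanded pose from where the row before left it, along the tool's axes as they then stand; what a row does not reach is not made up. Full scale, the value 1, is 4 cm for a shift and 6 degrees for a turn. A row lasts 1/10 s, in which the tool goes at most 50 mm and 8.59 degrees, less where a joint would pass 70% of its speed; a pose out of reach is approached as far as the arm can. A call with a number of a shift or a turn outside -1 to 1 is refused whole. A call with a gripper value outside its range is refused whole. "gripper" is the opening, from 0 (shut) to 1 (fully open), set as the call begins (left out, the last holds). The fingers move at their own pace and stop on an object; "grip_force" is the grip in N (left out, the last holds). Time passes only in rows, so rows that do not move let the fingers close, or fill a call up. It gives the time, the measured TCP pose, the force, the opening and the grip force at its end, in the units of the state.
- state(): the state, without advancing time (a new reading comes with each control period).
- grab_frame(name): name is "side" or "top"; returns a dict with "color" (384x512x3 uint8, red, green, blue), "fx", "fy", "cx", "cy" (pixels), "k1" (the pictures are not rectified: a ray, as slopes to the right and down, at radius r is drawn at 1 + k1 r^2 times it, then the intrinsics apply), "rvec" (rotation vector, rad) and "tvec" (3), from world to camera coordinates, as OpenCV has them. Camera axes: x right, y down, z forward; pixel columns grow to the right and rows downward; lengths in m; the calibration is good to about 2 mm. A picture is of the moment at which its call begins. There is no depth.
- finish_job(): hands the job in; it is judged then, once.
The state is a dict: "time": time; "joints": joint angles; "joint_velocities": joint speeds; "joint_efforts": joint torques, N m; "tool_pos": TCP position; "orientation": TCP orientation; "ft_force": force on the tool from outside, world axes, zero at the start; "wrist_torque": the same for the moment, N m; "grip_width": finger opening in m; "gripper_force": force on a finger pad.
Only numpy, scipy, OpenCV 4.12 (cv2) and the standard library are available. Lean on these libraries where they do the work, as an engineer would, in place of code of your own. Each camera call takes 0.05 s, during which the arm holds its last target. There are 200 camera calls.

## Working session

There is one attempt and no reset: what is moved stays moved. The work goes in short steps, Python scripts to look and compute and a tool call to move; the robot and the scene stay as the last step left them, time stands still between calls to the robot, and variables do not carry over. Pictures are saved under pics/ and viewed, at most 10 in all, crops included, and the job is handed in when it is done.

Besides the shell and the picture viewer there is one more tool, called after "Emit:" as name(argument=value, ...), one argument or row to a line, values as JSON. play_rows: Moves the arm, as the interface text tells. Its arguments: {"type":"object","properties":{"plan":{"type":"array","items":{"type":"object","properties":{"tx":{"type":"number","minimum":-1,"maximum":1},"ty":{"type":"number","minimum":-1,"maximum":1},"tz":{"type":"number","minimum":-1,"maximum":1},"turn":{"type":"number","minimum":-1,"maximum":1}}}},"gripper":{"type":"number"},"grip_force":{"type":"number"}},"required":["plan"]}

```bash
mkdir -p pics; cat > h.py <<'E'
import numpy as np, cv2
from rig import state, grab_frame
def ray(f,u,v):
    R,_=cv2.Rodrigues(np.array(f["rvec"],float)); t=np.array(f["tvec"],float).ravel()
    xd=np.array([(u-f["cx"])/f["fx"],(v-f["cy"])/f["fy"]]); x=xd.copy()
    for _ in range(30): x=xd/(1+f["k1"]*(x@x))
    return -R.T@t, R.T@np.array([x[0],x[1],1.])
def onz(f,u,v,z):
    o,d=ray(f,u,v); return o+d*(z-o[2])/d[2]
def save(f,n): cv2.imwrite(n,f["color"][:,:,::-1])
E
python3 - <<'E'
from h import *
for n in("top","side"):
    f=grab_frame(n); save(f,f"pics/{n}0.png"); print(n,ray(f,256,192))
s=state();print(s["time"],s["tool_pos"],s["orientation"],s["grip_width"])
a=cv2.imread("pics/top0.png");b=cv2.imread("pics/side0.png")
E
```

```text
top (array([0.46435871, 0.01129342, 0.85460563]), array([ 0.13083893,  0.05901893, -0.98982036]))
side (array([0.30365469, 0.44820093, 0.69806191]), array([ 0.30123599, -0.54260561, -0.78417815]))
0.1 [0.240051   0.63044922 0.2048454 ] [[-9.34559345e-01  3.55807142e-01 -3.28174159e-04]
 [ 3.55807282e-01  9.34558680e-01 -1.11918635e-03]
 [-9.15164877e-05 -1.16271282e-03 -9.99999320e-01]] 0.09412663810656173
```

View pics/top0.png

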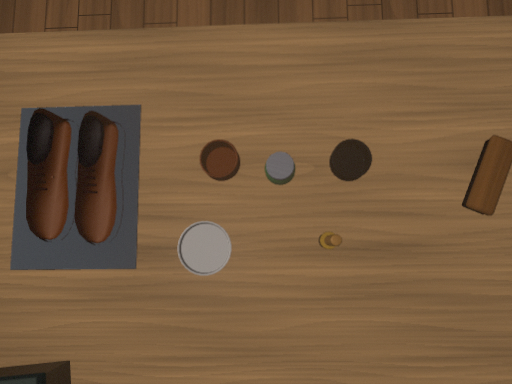

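View pics/side0.png

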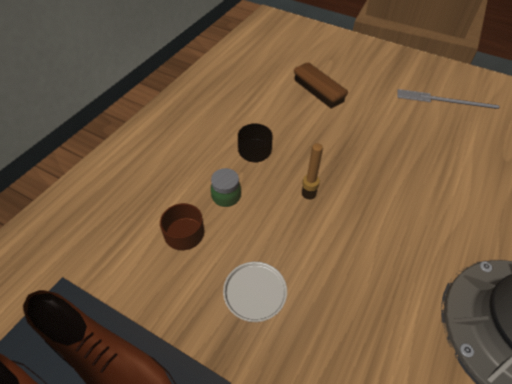

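The top view shows the brown pot at (220,160), jar (280,167), black pot (351,160), saucer (205,248) and dauber (tip 335,240, collar 327,240). In the side view the brown pot is at (182,226), the black one at (255,142), the dauber tip at (317,147) with its base at (309,195), and the saucer at (255,291).

```bash
python3 - <<'E'
from h import *
f={n:grab_frame(n) for n in("top","side")}
def comp(n,mask,box):
    x0,y0,x1,y1=box; m=np.zeros(mask.shape,np.uint8); m[y0:y1,x0:x1]=mask[y0:y1,x0:x1]
    cs,_=cv2.findContours(m,cv2.RETR_EXTERNAL,cv2.CHAIN_APPROX_NONE)
    return max(cs,key=cv2.contourArea)
H={n:cv2.cvtColor(f[n]["color"],cv2.COLOR_RGB2HSV) for n in f}
white={n:((H[n][...,1]<40)&(H[n][...,2]>110)).astype(np.uint8) for n in f}
dark={n:(H[n][...,2]<110).astype(np.uint8) for n in f}
def circ(n,c,z):
    P=np.array([onz(f[n],*p,z)[:2] for p in c[:,0].astype(float)])
    (x,y),r=cv2.minEnclosingCircle(P.astype(np.float32)); return np.round([x,y,r],4)
for n,b in(("top",(170,210,240,285)),("side",(215,255,295,330))):
    print("saucer",n,circ(n,comp(n,white[n],b),.012))
for n,b in(("top",(195,135,245,185)),("top",(325,135,378,185))):
    c=comp(n,dark[n],b); print("pot",b,cv2.boundingRect(c)); P=np.array([onz(f[n],*p,.055)[:2] for p in c[:,0].astype(float)]); print(circ(n,c,.055))
# side: rim ellipse approximations via upper contour
for nm,u,v in(("brown",182,216),("black",255,135)): print(nm,"side",onz(f["side"],u,v,.055)[:2])
# dauber
print("tip top",onz(f["top"],335.5,240,.15)[:2],"side",onz(f["side"],317,148,.15)[:2])
print("collar top",onz(f["top"],327.5,240.5,.048)[:2],"base side",onz(f["side"],309,194,.0)[:2])
a=cv2.resize(f["top"]["color"][215:265,300:360],None,fx=6,fy=6); b=cv2.resize(f["side"]["color"][135:205,290:340],None,fx=6,fy=6)[:420]
c=cv2.resize(f["top"]["color"][130:190,195:245],None,fx=5,fy=5)
im=np.zeros((420,920,3),np.uint8); im[:300,:360]=a; im[:,360:660]=b; im[:300,660:910]=c
cv2.imwrite("pics/crop.png",cv2.resize(im,(800,365))[:,:,::-1])
E
```

```text
saucer top [0.4546 0.1778 0.0589]
saucer side [0.454  0.1761 0.0586]
pot (195, 135, 245, 185) (200, 140, 41, 41)
[0.6409 0.1367 0.0465]
pot (325, 135, 378, 185) (329, 138, 43, 44)
[ 0.6357 -0.1399  0.0474]
brown side [0.64745252 0.12994201]
black side [ 0.63779975 -0.14434799]
tip top [ 0.46701678 -0.09021367] side [ 0.46550185 -0.08655808]
collar top [ 0.46659028 -0.0883576 ] base side [ 0.46517663 -0.09025104]
```

View pics/crop.png

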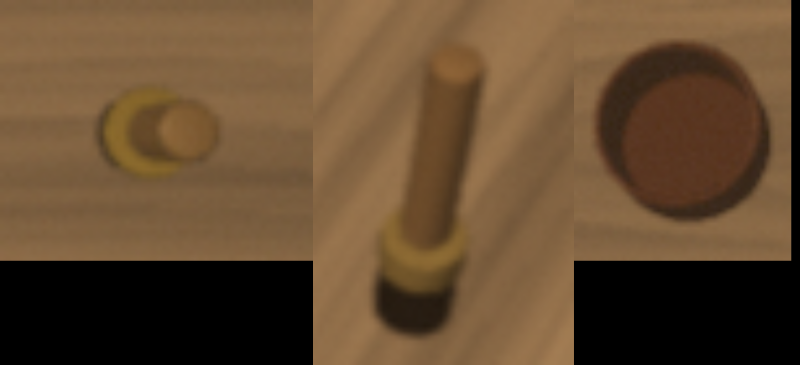

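The crops put the dauber at about (0.467,-0.090), upright. The brown rim centre is near (0.645,0.137), allowing for the outer wall visible at lower right.

Emit:
play_rows(
  plan=[
    {"tx": -0.71, "ty": -0.61},
    {"tx": -0.71, "ty": -0.61},
    {"tx": -0.71, "ty": -0.61},
    {"tx": -0.71, "ty": -0.61},
    {"tx": -0.71, "ty": -0.61},
    {"tx": -0.71, "ty": -0.61},
    {"tx": -0.71, "ty": -0.61},
    {"tx": -0.71, "ty": -0.61},
    {"tx": -0.71, "ty": -0.61},
    {"tx": -0.71, "ty": -0.61},
  ],
  gripper=1,
)

```text
$.plan[0]: bad value
```

Emit:
play_rows(
  plan=[
    {"tx": -0.45, "ty": -0.87},
    {"tx": -0.45, "ty": -0.87},
    {"tx": -0.45, "ty": -0.87},
    {"tx": -0.45, "ty": -0.87},
    {"tx": -0.45, "ty": -0.87},
    {"tx": -0.45, "ty": -0.87},
    {"tx": -0.45, "ty": -0.87},
    {"tx": -0.45, "ty": -0.87},
    {"tx": -0.45, "ty": -0.87},
    {},
  ],
)

```text
$.plan[0]: bad value
```

Emit:
play_rows(
  plan=[
    {"tx": -0.71, "ty": -0.61, "tz": 0, "turn": 0},
    {"tx": -0.71, "ty": -0.61, "tz": 0, "turn": 0},
    {"tx": -0.71, "ty": -0.61, "tz": 0, "turn": 0},
    {"tx": -0.71, "ty": -0.61, "tz": 0, "turn": 0},
    {"tx": -0.71, "ty": -0.61, "tz": 0, "turn": 0},
    {"tx": -0.71, "ty": -0.61, "tz": 0, "turn": 0},
    {"tx": -0.71, "ty": -0.61, "tz": 0, "turn": 0},
    {"tx": -0.71, "ty": -0.61, "tz": 0, "turn": 0},
    {"tx": -0.71, "ty": -0.61, "tz": 0, "turn": 0},
    {"tx": -0.71, "ty": -0.61, "tz": 0, "turn": 0},
  ],
  gripper=1,
)

```text
time: 1.2
tool_pos: [0.4192, 0.3002, 0.2056]
orientation: [[-0.935, 0.356, 0.0], [0.356, 0.935, 0.0], [0.0, 0.0, -1.0]]
ft_force: [0.5, 0.7, -0.3]
grip_width: 0.0942
gripper_force: 0.0
```

Emit:
play_rows(
  plan=[
    {"tx": -0.45, "ty": -0.87, "tz": 0, "turn": 0},
    {"tx": -0.45, "ty": -0.87, "tz": 0, "turn": 0},
    {"tx": -0.45, "ty": -0.87, "tz": 0, "turn": 0},
    {"tx": -0.45, "ty": -0.87, "tz": 0, "turn": 0},
    {"tx": -0.45, "ty": -0.87, "tz": 0, "turn": 0},
    {"tx": -0.45, "ty": -0.87, "tz": 0, "turn": 0},
    {"tx": -0.45, "ty": -0.87, "tz": 0, "turn": 0},
    {"tx": -0.45, "ty": -0.87, "tz": 0, "turn": 0},
    {"tx": -0.45, "ty": -0.87, "tz": 0, "turn": 0},
    {"tx": -0.45, "ty": -0.87, "tz": 0, "turn": 0},
  ],
)

```text
time: 2.2
tool_pos: [0.463, -0.0892, 0.2057]
orientation: [[-0.935, 0.356, 0.001], [0.356, 0.935, 0.0], [-0.0, 0.0, -1.0]]
ft_force: [0.6, 0.3, -0.2]
grip_width: 0.0942
gripper_force: 0.0
```

```bash
python3 - <<'E'
from h import *
s=state();p=np.array(s["tool_pos"]);R=np.array(s["orientation"]);print(p,R.T@(np.array([.467,-.090,.085])-p)/.04)
E
```

```text
[ 0.46301596 -0.08918272  0.20568756] [-0.09921789  0.01503494  3.01723342]
```

Emit:
play_rows(
  plan=[
    {"tx": -0.1, "ty": 0.015, "tz": 0, "turn": 0},
    {"tx": 0, "ty": 0, "tz": 0.3, "turn": 0},
    {"tx": 0, "ty": 0, "tz": 0.5, "turn": 0},
    {"tx": 0, "ty": 0, "tz": 0.5, "turn": 0},
    {"tx": 0, "ty": 0, "tz": 0.5, "turn": 0},
    {"tx": 0, "ty": 0, "tz": 0.5, "turn": 0},
    {"tx": 0, "ty": 0, "tz": 0.5, "turn": 0},
    {"tx": 0, "ty": 0, "tz": 0.3, "turn": 0},
    {"tx": 0, "ty": 0, "tz": 0, "turn": 0},
    {"tx": 0, "ty": 0, "tz": 0, "turn": 0},
  ],
)

```text
time: 3.2
tool_pos: [0.4671, -0.0882, 0.0816]
orientation: [[-0.935, 0.356, -0.0], [0.356, 0.935, -0.0], [0.0, -0.0, -1.0]]
ft_force: [-0.4, -0.4, 0.6]
grip_width: 0.0938
gripper_force: 0.0
```

Emit:
play_rows(
  plan=[
    {"tx": 0, "ty": 0, "tz": 0, "turn": 0},
    {"tx": 0, "ty": 0, "tz": 0, "turn": 0},
    {"tx": 0, "ty": 0, "tz": 0, "turn": 0},
    {"tx": 0, "ty": 0, "tz": 0, "turn": 0},
    {"tx": 0, "ty": 0, "tz": 0, "turn": 0},
    {"tx": 0, "ty": 0, "tz": 0, "turn": 0},
    {"tx": 0, "ty": 0, "tz": 0, "turn": 0},
    {"tx": 0, "ty": 0, "tz": 0, "turn": 0},
    {"tx": 0, "ty": 0, "tz": 0, "turn": 0},
    {"tx": 0, "ty": 0, "tz": 0, "turn": 0},
  ],
  gripper=0,
  grip_force=20,
)

```text
time: 4.2
tool_pos: [0.467, -0.0885, 0.0814]
orientation: [[-0.935, 0.356, -0.0], [0.356, 0.935, -0.0], [0.0, -0.0, -1.0]]
ft_force: [-0.3, -0.3, -0.4]
grip_width: 0.0217
gripper_force: 20.0
```

Emit:
play_rows(
  plan=[
    {"tx": 0, "ty": 0, "tz": -0.2, "turn": 0},
    {"tx": 0, "ty": 0, "tz": -0.4, "turn": 0},
    {"tx": 0, "ty": 0, "tz": -0.4, "turn": 0},
    {"tx": 0, "ty": 0, "tz": -0.4, "turn": 0},
    {"tx": 0, "ty": 0, "tz": -0.4, "turn": 0},
    {"tx": 0, "ty": 0, "tz": -0.4, "turn": 0},
    {"tx": 0, "ty": 0, "tz": -0.3, "turn": 0},
    {"tx": 0, "ty": 0, "tz": 0, "turn": 0},
    {"tx": 0, "ty": 0, "tz": 0, "turn": 0},
    {"tx": 0, "ty": 0, "tz": 0, "turn": 0},
  ],
)

```text
time: 5.2
tool_pos: [0.4666, -0.0884, 0.1808]
orientation: [[-0.935, 0.356, -0.001], [0.356, 0.935, -0.0], [0.001, -0.001, -1.0]]
ft_force: [-0.6, -0.0, -1.3]
grip_width: 0.0219
gripper_force: 20.0
```

```bash
python3 - <<'E'
from h import *
s=state();p=np.array(s["tool_pos"]);R=np.array(s["orientation"]);print(p,s["grip_width"],R.T@(np.array([.645,.137,.18])-p)/.04)
f=grab_frame("side");g=grab_frame("top")
cv2.imwrite("pics/lift.png",np.vstack([f["color"][40:300,90:490],g["color"][110:290,110:510]])[:,:,::-1])
E
```

```text
[ 0.46663253 -0.08841724  0.18083341] 0.021929020078411188 [-2.16243073  6.85321381  0.01470229]
```

View pics/lift.png

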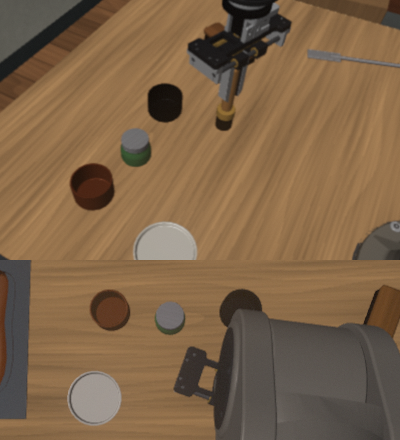

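The dauber is held and upright in the side view (bristles at crop (223,125)), and the pots have not moved. Next I move over the brown pot.

Emit:
play_rows(
  plan=[
    {"tx": -0.12, "ty": 0.4, "tz": 0, "turn": 0},
    {"tx": -0.24, "ty": 0.75, "tz": 0, "turn": 0},
    {"tx": -0.24, "ty": 0.75, "tz": 0, "turn": 0},
    {"tx": -0.24, "ty": 0.75, "tz": 0, "turn": 0},
    {"tx": -0.24, "ty": 0.75, "tz": 0, "turn": 0},
    {"tx": -0.24, "ty": 0.75, "tz": 0, "turn": 0},
    {"tx": -0.24, "ty": 0.75, "tz": 0, "turn": 0},
    {"tx": -0.24, "ty": 0.75, "tz": 0, "turn": 0},
    {"tx": -0.24, "ty": 0.75, "tz": 0, "turn": 0},
    {"tx": -0.12, "ty": 0.45, "tz": 0, "turn": 0},
  ],
)

```text
time: 6.3
tool_pos: [0.6463, 0.1404, 0.1803]
orientation: [[-0.935, 0.354, -0.001], [0.354, 0.935, 0.0], [0.001, -0.0, -1.0]]
ft_force: [0.4, -0.1, -0.9]
grip_width: 0.022
gripper_force: 20.0
```

```bash
python3 - <<'E'
from h import *
s=state();p=np.array(s["tool_pos"]);R=np.array(s["orientation"]);print(p,s["grip_width"],R.T@(np.array([.645,.137,.106])-p)/.04)
f=grab_frame("side");g=grab_frame("top")
cv2.imwrite("pics/over.png",np.vstack([cv2.resize(f["color"][120:270,120:320],None,fx=2,fy=2),g["color"][110:290,110:510]])[:,:,::-1])
E
```

```text
[0.6463438  0.14040123 0.18025952] 0.022001212239048253 [-3.13600777e-04 -9.11598452e-02  1.85650120e+00]
```

View pics/over.png

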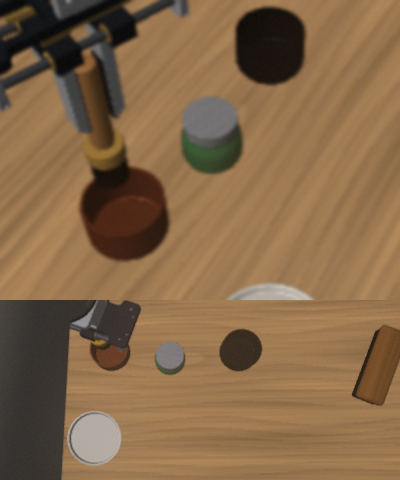

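The bristles, ending at side pixel ~(175,210), hang above the brown pot, whose rim centre is ~(182,220). A quick check of the alignment follows.

```bash
python3 - <<'E'
from h import *
f=grab_frame("side")
print(onz(f,175,208.5,.099),onz(f,182,219,.055))
E
```

```text
[0.64543098 0.14440442 0.099     ] [0.64315248 0.13577603 0.055     ]
```

Consistent. Descend 74 mm with the small shift.

Emit:
play_rows(
  plan=[
    {"tx": 0, "ty": -0.12, "tz": 0, "turn": 0},
    {"tx": 0, "ty": 0, "tz": 0.2, "turn": 0},
    {"tx": 0, "ty": 0, "tz": 0.3, "turn": 0},
    {"tx": 0, "ty": 0, "tz": 0.3, "turn": 0},
    {"tx": 0, "ty": 0, "tz": 0.3, "turn": 0},
    {"tx": 0, "ty": 0, "tz": 0.3, "turn": 0},
    {"tx": 0, "ty": 0, "tz": 0.3, "turn": 0},
    {"tx": 0, "ty": 0, "tz": 0.15, "turn": 0},
    {"tx": 0, "ty": 0, "tz": 0, "turn": 0},
    {"tx": 0, "ty": 0, "tz": 0, "turn": 0},
  ],
)

```text
time: 7.45
tool_pos: [0.6438, 0.1323, 0.1077]
orientation: [[-0.934, 0.356, 0.0], [0.356, 0.934, -0.0], [-0.0, 0.0, -1.0]]
ft_force: [0.1, -0.2, -1.2]
grip_width: 0.0216
gripper_force: 20.0
```

Emit:
play_rows(
  plan=[
    {"tx": 0, "ty": 0, "tz": 0, "turn": 0},
    {"tx": 0, "ty": 0, "tz": 0, "turn": 0},
    {"tx": 0, "ty": 0, "tz": 0, "turn": 0},
    {"tx": 0, "ty": 0, "tz": -0.3, "turn": 0},
    {"tx": 0, "ty": 0, "tz": -0.4, "turn": 0},
    {"tx": 0, "ty": 0, "tz": -0.4, "turn": 0},
    {"tx": 0, "ty": 0, "tz": -0.4, "turn": 0},
    {"tx": 0, "ty": 0, "tz": -0.4, "turn": 0},
    {"tx": 0, "ty": 0, "tz": 0, "turn": 0},
    {"tx": 0, "ty": 0, "tz": 0, "turn": 0},
  ],
)

```text
time: 8.45
tool_pos: [0.6437, 0.1325, 0.1838]
orientation: [[-0.935, 0.356, 0.001], [0.356, 0.935, 0.0], [-0.0, 0.001, -1.0]]
ft_force: [-1.4, 1.0, -1.9]
grip_width: 0.0219
gripper_force: 20.0
```

```bash
python3 - <<'E'
from h import *
s=state();p=np.array(s["tool_pos"]);R=np.array(s["orientation"]);print(p,s["grip_width"],R.T@(np.array([.4545,.177,.18])-p)/.04)
E
```

```text
[0.64366685 0.13253342 0.18376283] 0.021904875694136 [ 4.81533665 -0.64324484  0.09207608]
```

Emit:
play_rows(
  plan=[
    {"tx": 0.3, "ty": -0.04, "tz": 0, "turn": 0},
    {"tx": 0.6, "ty": -0.08, "tz": 0, "turn": 0},
    {"tx": 0.6, "ty": -0.08, "tz": 0, "turn": 0},
    {"tx": 0.6, "ty": -0.08, "tz": 0, "turn": 0},
    {"tx": 0.6, "ty": -0.08, "tz": 0, "turn": 0},
    {"tx": 0.6, "ty": -0.08, "tz": 0, "turn": 0},
    {"tx": 0.6, "ty": -0.08, "tz": 0, "turn": 0},
    {"tx": 0.6, "ty": -0.08, "tz": 0, "turn": 0},
    {"tx": 0.3, "ty": -0.04, "tz": 0, "turn": 0},
    {"tx": 0, "ty": 0, "tz": 0, "turn": 0},
  ],
)

```text
time: 9.45
tool_pos: [0.4534, 0.1772, 0.1832]
orientation: [[-0.935, 0.354, -0.001], [0.354, 0.935, 0.0], [0.001, -0.0, -1.0]]
ft_force: [0.3, -0.1, -0.9]
grip_width: 0.0214
gripper_force: 20.0
```

```bash
python3 - <<'E'
from h import *
s=state();p=np.array(s["tool_pos"]);R=np.array(s["orientation"]);print(p,s["grip_width"],R.T@(np.array([.4545,.177,.0875])-p)/.04)
f=grab_frame("side")
cv2.imwrite("pics/sau.png",cv2.resize(f["color"][120:370,120:370],None,fx=2,fy=2)[:,:,::-1])
E
```

```text
[0.45344193 0.17721743 0.18319835] 0.02135737002119513 [-0.029057    0.0044891   2.39243058]
```

View pics/sau.png

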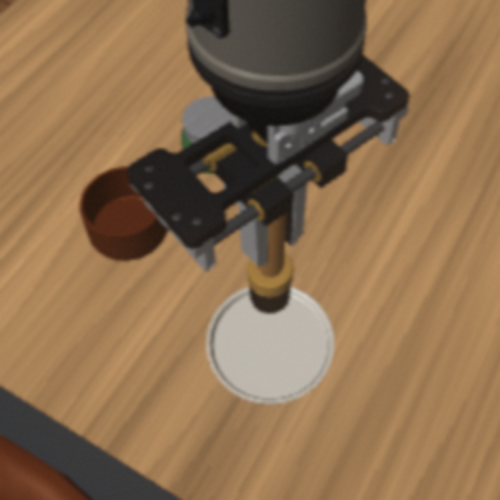

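The dauber hangs upright, over the saucer centre at crop (270,345).

Emit:
play_rows(
  plan=[
    {"tx": -0.03, "ty": 0, "tz": 0.2, "turn": 0},
    {"tx": 0, "ty": 0, "tz": 0.4, "turn": 0},
    {"tx": 0, "ty": 0, "tz": 0.4, "turn": 0},
    {"tx": 0, "ty": 0, "tz": 0.4, "turn": 0},
    {"tx": 0, "ty": 0, "tz": 0.4, "turn": 0},
    {"tx": 0, "ty": 0, "tz": 0.3, "turn": 0},
    {"tx": 0, "ty": 0, "tz": 0.15, "turn": 0},
    {"tx": 0, "ty": 0, "tz": 0.1, "turn": 0},
    {"tx": 0, "ty": 0, "tz": 0, "turn": 0},
    {"tx": 0, "ty": 0, "tz": 0, "turn": 0},
  ],
)

```text
time: 10.5
tool_pos: [0.4565, 0.1764, 0.0899]
orientation: [[-0.934, 0.356, 0.0], [0.356, 0.934, 0.0], [-0.0, 0.0, -1.0]]
ft_force: [0.3, -0.4, -0.9]
grip_width: 0.0215
gripper_force: 20.0
```

Emit:
play_rows(
  plan=[
    {"tx": 0, "ty": 0, "tz": 0.02, "turn": 0},
    {"tx": 0, "ty": 0, "tz": 0.02, "turn": 0},
    {"tx": 0, "ty": 0, "tz": 0.02, "turn": 0},
    {"tx": 0, "ty": 0, "tz": 0, "turn": 0},
    {"tx": 0, "ty": 0, "tz": 0, "turn": 0},
    {"tx": 0, "ty": 0, "tz": 0, "turn": 0},
    {"tx": 0, "ty": 0, "tz": 0, "turn": 0},
    {"tx": 0, "ty": 0, "tz": 0, "turn": 0},
    {"tx": 0, "ty": 0, "tz": 0, "turn": 0},
    {"tx": 0, "ty": 0, "tz": 0, "turn": 0},
  ],
)

```text
time: 11.5
tool_pos: [0.4562, 0.1764, 0.0871]
orientation: [[-0.935, 0.356, 0.0], [0.356, 0.935, -0.0], [-0.0, -0.0, -1.0]]
ft_force: [-0.8, 0.4, -1.0]
grip_width: 0.0216
gripper_force: 20.0
```

Not yet touching (fz unchanged); lower slightly more until contact.

Emit:
play_rows(
  plan=[
    {"tx": 0, "ty": 0, "tz": 0.02, "turn": 0},
    {"tx": 0, "ty": 0, "tz": 0.02, "turn": 0},
    {"tx": 0, "ty": 0, "tz": 0, "turn": 0},
    {"tx": 0, "ty": 0, "tz": 0, "turn": 0},
    {"tx": 0, "ty": 0, "tz": 0, "turn": 0},
    {"tx": 0, "ty": 0, "tz": 0, "turn": 0},
    {"tx": 0, "ty": 0, "tz": 0, "turn": 0},
    {"tx": 0, "ty": 0, "tz": 0, "turn": 0},
    {"tx": 0, "ty": 0, "tz": 0, "turn": 0},
    {"tx": 0, "ty": 0, "tz": 0, "turn": 0},
  ],
)

```text
time: 12.5
tool_pos: [0.4567, 0.1763, 0.0863]
orientation: [[-0.934, 0.356, 0.001], [0.356, 0.934, 0.001], [-0.0, 0.001, -1.0]]
ft_force: [-2.8, -3.0, 18.0]
grip_width: 0.0219
gripper_force: 20.0
```

Emit:
play_rows(
  plan=[
    {"tx": 0, "ty": 0, "tz": -0.015, "turn": 0},
    {"tx": 0, "ty": 0, "tz": 0, "turn": 0},
    {"tx": 0, "ty": 0, "tz": 0, "turn": 0},
    {"tx": 0, "ty": 0, "tz": 0, "turn": 0},
    {"tx": 0, "ty": 0, "tz": 0, "turn": 0},
    {"tx": 0, "ty": 0, "tz": 0, "turn": 0},
    {"tx": 0, "ty": 0, "tz": 0, "turn": 0},
    {"tx": 0, "ty": 0, "tz": 0, "turn": 0},
    {"tx": 0, "ty": 0, "tz": 0, "turn": 0},
    {"tx": 0, "ty": 0, "tz": 0, "turn": 0},
  ],
  grip_force=5,
)

```text
time: 13.5
tool_pos: [0.4563, 0.1764, 0.0862]
orientation: [[-0.935, 0.356, 0.0], [0.356, 0.935, 0.0], [-0.0, 0.0, -1.0]]
ft_force: [-1.7, -0.8, 6.3]
grip_width: 0.0221
gripper_force: 5.0
```

Emit:
play_rows(
  plan=[
    {"tx": 0, "ty": 0, "tz": 0, "turn": 0},
    {"tx": 0, "ty": 0, "tz": 0, "turn": 0},
    {"tx": 0, "ty": 0, "tz": 0, "turn": 0},
    {"tx": 0, "ty": 0, "tz": 0, "turn": 0},
    {"tx": 0, "ty": 0, "tz": 0, "turn": 0},
    {"tx": 0, "ty": 0, "tz": 0, "turn": 0},
    {"tx": 0, "ty": 0, "tz": 0, "turn": 0},
    {"tx": 0, "ty": 0, "tz": 0, "turn": 0},
    {"tx": 0, "ty": 0, "tz": 0, "turn": 0},
    {"tx": 0, "ty": 0, "tz": 0, "turn": 0},
  ],
  gripper=0.8,
)

```text
time: 14.5
tool_pos: [0.4562, 0.1764, 0.0861]
orientation: [[-0.935, 0.356, 0.0], [0.356, 0.935, -0.0], [-0.0, -0.0, -1.0]]
ft_force: [-0.5, -0.0, 0.2]
grip_width: 0.0752
gripper_force: 0.0
```

Emit:
play_rows(
  plan=[
    {"tx": 0, "ty": 0, "tz": -0.1, "turn": 0},
    {"tx": 0, "ty": 0, "tz": -0.3, "turn": 0},
    {"tx": 0, "ty": 0, "tz": -0.5, "turn": 0},
    {"tx": 0, "ty": 0, "tz": -0.5, "turn": 0},
    {"tx": 0, "ty": 0, "tz": -0.5, "turn": 0},
    {"tx": 0, "ty": 0, "tz": -0.5, "turn": 0},
    {"tx": 0, "ty": 0, "tz": -0.4, "turn": 0},
    {"tx": 0, "ty": 0, "tz": -0.2, "turn": 0},
    {"tx": 0, "ty": 0, "tz": 0, "turn": 0},
    {"tx": 0, "ty": 0, "tz": 0, "turn": 0},
  ],
)

```text
time: 15.5
tool_pos: [0.456, 0.1763, 0.2058]
orientation: [[-0.935, 0.356, -0.0], [0.356, 0.935, -0.0], [0.0, -0.0, -1.0]]
ft_force: [0.1, -0.5, -0.2]
grip_width: 0.0748
gripper_force: 0.0
```

```bash
python3 - <<'E'
from h import *
f=grab_frame("side");g=grab_frame("top")
cv2.imwrite("pics/end.png",np.vstack([f["color"][100:370,100:500],g["color"][110:290,110:510]])[:,:,::-1])
E
```

```text
(no output)
```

View pics/end.png

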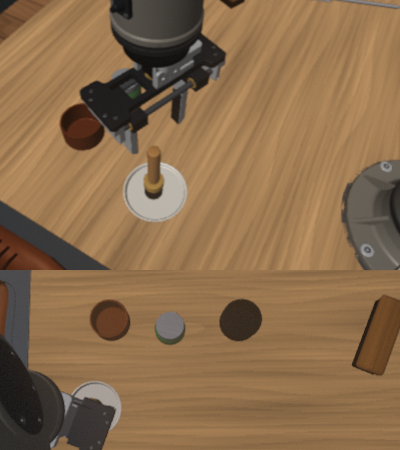

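The dauber stands upright in the middle of the saucer (crop (153,190)). Both pots are in place and the gripper is clear.

```bash
python3 -c "from rig import finish_job; print(finish_job())"
```

```text
the job is handed in; nothing more can be done
None
```

I dipped the dauber about 30 mm below the brown pot's rim and set it upright in the middle of the saucer, with both pots still in place; the job is handed in at about 16 s, but no verdict came back.

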